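Seat a panel in the assembly fixture and lock both toggle clamps

ROBOT

A 7-joint arm with a two-finger parallel gripper is mounted at the origin on the work surface. World frame = base frame: x ahead of the robot, y to its left, z up, the work surface at z = 0. Lengths are in m, angles in degrees, forces in N, time in s.
With the tool pointing down it reaches from about 0.425 to 0.875 m from the base axis. Payload 4.7 kg.
Tool frame: the origin (TCP) lies at the centre of the arm's flange, where the gripper is bolted on; the fingertips stand 182 mm ahead of it and the grasp point (between the pads) lies 164 mm ahead of it; z points along the fingers, x is the direction in which the jaws open and shut, and the axes are right-handed (so a half turn about z gives the same grasp; the last joint's range is limited). The gripper opens to 87 mm and grips with 3 to 60 N. Pads are 19 mm wide; open, the fingers measure 117 mm over their backs; the gripper's body (75 mm by 190 mm) begins 51 mm behind the grasp point.
Start: joints at [70.881, 18.392, -4.016, 83.108, 1.295, 78.541, -3.26], TCP at [0.222, -0.611, 0.405] pointing down, gripper open.
Joint ranges: [-163.93, 163.93], [-17.29, 119.83], [-79.2, 71.16], [3.27, 140.29], [-89.18, 269.18], [5.43, 117.66], [-154.24, 154.24]. Speed limits (degrees/s): [147.25, 147.25, 180, 180, 180, 180, 180].

INTERFACE

Orientations are given as [roll, pitch, yaw] about the fixed x, y, z axes, in that order (R = Rz(yaw) Ry(pitch) Rx(roll)).
In Python, from cell import env gives the robot as it stands. The module is installed in compiled form; this text tells all that it offers.
- The arm moves only by the tool carry_out, never from a script. Its argument "increments" is a list of rows, each a list of 5 numbers: the shift along the world's x, y, z in m, then the turn about the world's z in degrees, then the gripper's target within -1 to 1 (shut at 1, half-way at 0, fully open at -1). In form: [[dx, dy, dz, spin, jaw], ...]. A call has 1 to 20 rows; each row is the pose to reach, as a shift and turn from the pose commanded when the call began; what a row does not reach only later rows make up. A row lasts 1/10 s, in which the tool goes at most 50 mm and 8.59 degrees, less where a joint would pass 70% of its speed; a pose out of reach is approached as far as the arm can. A call with a gripper value outside its range is refused whole. The fingers move at their own pace and stop on an object; "grip_force" is the grip in N (left out, the last holds). Time passes only in rows, so rows that repeat a pose let the fingers close. It gives the time, the measured TCP pose, the force and the opening at its end, in the units of the state.
- env.get_obs(): the state, without advancing time (a new reading comes with each control period).
- env.read_camera(name): name is "scene" or "top" or "wrist"; returns (picture, depth): 480x640x3 uint8, red, green, blue; 480x640 float32, m along the optical axis (not along the pixel's ray), 0 where there is no reading.
- env.get_calibration(name): a dict with "K" (3x3 intrinsics, pixels), "camera_from_world" (4x4, takes a point from world to camera coordinates); the wrist camera has in their place "T_tool_cam" (4x4, takes a point from camera to tool coordinates, whose origin is the TCP and whose axes are the tool frame's). Camera axes: x right, y down, z forward; pixel columns grow to the right and rows downward; lengths in m; the calibration is good to about 2 mm. A picture is of the moment at which its call begins: read the wrist's pose just before it. get_calibration takes no time and is no camera call.
- env.sign_off(): hands the job in, once; it reports no verdict.
The state is a dict: "time_s": time; "qpos": joint angles; "joint_velocities": joint speeds; "effort": joint torques, N m; "tool_pos": TCP position; "tool_rot": TCP orientation; "force": force on the tool from outside, world axes, zero at the start; "wrist_torque": the same for the moment, N m; "grip_width": finger opening in m.
Only numpy, scipy, OpenCV 4.12 (cv2) and the standard library are available. Lean on these libraries where they do the work, as an engineer would, in place of code of your own. Each camera call takes 0.05 s, during which the arm holds its last target.

TASK

The blue panel in its white frame lies loose in the assembly fixture, short of the two locating pins. Push it along the plate with the fingertips, without lifting it, until it is fully home against both pins; only then push the handle of each of the two toggle clamps over and down until it snaps past its dead point and locks the panel down. Leave everything else on the bench where it is.

Things in the scene. Friction and masses are not known exactly. Their poses are not given: they have to be found in the camera images.
- fixture: aluminium plate 230 x 380 x 15 mm, fixed on the bench; origin: centre of its underside; x away from the robot, y left. On it two upright steel locating pins, 10 mm across, top 36 mm above the bench, at x 95, y +-60 mm; two white guide strips along x at y +-98.5 mm, 12 mm wide, 9 mm high, x -70 to 86 mm, the panel between them with 2.5 mm play each side; a toggle clamp at each side.
- panel: blue sheet in a white frame (bars 16 mm wide): 130 mm along x, 180 mm along y, 14 mm thick, about 0.45 kg, flat on the plate between the guides; origin: centre of its underside, x towards the pins, z up. Starts 15 to 40 mm short of the pins; home, its origin is at x 25 mm in the fixture's frame.
- clamp_left: left toggle clamp: its steel base, 56 x 47 mm, fixed on the plate at a varying place along the edge. Origin: on the plate's top face, below the arm's pivot (z 36 mm); x points to the panel (-y of the fixture), z up. Its black handle stands upright; push it away from the panel (to the left) and down until it lies level.
- clamp_right: right toggle clamp: its steel base, 56 x 47 mm, fixed on the plate at a varying place along the edge. Origin: on the plate's top face, below the arm's pivot (z 36 mm); x points to the panel (+y of the fixture), z up. Its black handle stands upright; push it away from the panel (to the right) and down until it lies level.
- clamp_left_handle (a joint): left handle's angle, rad, against its arm: 0 fully open; starts 0 to 0.35; grows as it is pushed over. Under 1 N at the grip until the rubber foot meets the panel at about 2.05, then rising to 5 or 6 N near 2.2 and falling to nothing at the dead point, about 2.43; past it the handle snaps on to its stop at 2.56, locked. Let go before the dead point, it springs back to 2.05.
- clamp_right_handle (a joint): right handle's angle, rad, against its arm: 0 fully open; starts 0 to 0.35; grows as it is pushed over. Under 1 N at the grip until the rubber foot meets the panel at about 2.05, then rising to 5 or 6 N near 2.2 and falling to nothing at the dead point, about 2.43; past it the handle snaps on to its stop at 2.56, locked. Let go before the dead point, it springs back to 2.05.
- clamp_left_grip (a point): point on the handle's centre line, 15 mm from its free end; grip 15 mm across, 65 mm long. In the clamp's frame (y 0) it passes x, z in mm: -15,100 at joint 0; -33,100 at 0.32; -51,98 at 0.65; -67,93 at 0.99; -81,87 at 1.36; -92,78 at 1.73; -100,67 at 2.07; -104,57 at 2.28; -106,45 at 2.46; -106,35 at 2.56 (locked). Its x axis runs along the handle to its root.
- clamp_right_grip (a point): point on the handle's centre line, 15 mm from its free end; grip 15 mm across, 65 mm long. In the clamp's frame (y 0) it passes x, z in mm: -15,100 at joint 0; -33,100 at 0.32; -51,98 at 0.65; -67,93 at 0.99; -81,87 at 1.36; -92,78 at 1.73; -100,67 at 2.07; -104,57 at 2.28; -106,45 at 2.46; -106,35 at 2.56 (locked). Its x axis runs along the handle to its root.
- clamp_left_arm: two steel bars, 16 mm wide together, pivoted 36 mm above the left clamp's origin (this body's origin), x along the bars; a screw with a rubber foot sits 60 mm along. Raised about 55 degrees at the start: it then fills x 15 to 70 mm of the clamp's frame, up to 105 mm above the plate. It comes down as the handle is pushed.
- clamp_right_arm: two steel bars, 16 mm wide together, pivoted 36 mm above the right clamp's origin (this body's origin), x along the bars; a screw with a rubber foot sits 60 mm along. Raised about 55 degrees at the start: it then fills x 15 to 70 mm of the clamp's frame, up to 105 mm above the plate. It comes down as the handle is pushed.
- clamp_left_foot: domed rubber foot, 14 mm across, 12 mm high, on the left clamp's screw, giving a little along the screw; origin at the lowest point of its dome. Locked, it presses the panel's white frame down with about 11 N.
- clamp_right_foot: domed rubber foot, 14 mm across, 12 mm high, on the right clamp's screw, giving a little along the screw; origin at the lowest point of its dome. Locked, it presses the panel's white frame down with about 11 N.
- rivet_bin: blue plastic crate 212 x 164 x 100 mm full of brass rivets, 2 kg; origin under its centre. Not part of the work
- tape_measure: yellow tape measure standing on edge, 60 x 36 x 58 mm; origin under its centre. Not part of the work
- tape_cutter: orange hand tape cutter lying flat, 145 mm long, 30 mm high; origin on the bench under the middle of its grip, x towards its blade. Not part of the work
- label_pad: pad of blank white labels, 105 x 148 x 9 mm; origin under its centre. Not part of the work
- power_driver: dark red cordless in-line screwdriver lying flat, 204 mm long, 50 mm wide, 41 mm high; origin on the bench near its middle, x towards its bit. Not part of the work
- screw_dish: small steel dish, 52 mm across, 22 mm high, standing on the fixture plate's near left corner; origin under its centre. Not part of the work
- oil_bottle: small white bottle with a black cap, 30 mm across, 75 mm high, standing upright on the fixture plate's far right corner; origin under its centre. Not part of the work
- bracket: aluminium angle bracket 30 x 60 x 30 mm, on the bench; origin under the middle of its foot. Not part of the work
Not all that is in view belongs to the job. Of the things that look like the panel, the middle-sized one is meant.

How it is judged (in metres and radians):
On the way, in this order (a step that is already met when the one before it is completed fails the run):
1. the panel is home against both pins while both clamps still stand open (x of panel in the frame of fixture above 0.022 m and angle between the x axis of panel and the x axis of fixture, either way round below 0.02 rad and value of joint each of clamp_left_handle, clamp_right_handle below 1.2 rad), for 0.2 s.
2. both clamp handles are past the dead point (value of joint each of clamp_left_handle, clamp_right_handle above 2.49 rad), for 0.2 s.
At the end, for the whole second after the job is handed in: The panel lies at rest, flat on the plate (within 3 mm), within 3 mm of home against the pins (x over 22 mm in the fixture's frame) and square within 0.02 rad; both handles are locked past the dead point (joint over 2.52 rad) and each rubber foot presses the panel with over 5 N (x of panel in the frame of fixture above 0.022 m and angle between the x axis of panel and the x axis of fixture, either way round below 0.02 rad and value of joint each of clamp_left_handle, clamp_right_handle above 2.52 rad and contact force between each of clamp_left_foot, clamp_right_foot and panel above 5 N and z of panel in the frame of fixture below 0.018 m and linear speed of panel below 0.02 m/s); the robot touches nothing.
It fails at once if the panel is lifted or tipped: raised more than 8 mm off the plate or tilted more than 0.06 rad (z of panel in the frame of fixture above 0.023 m or angle between panel's own z axis and vertical above 0.06 rad).
It fails at once if another thing on the bench is moved by more than 30 mm (distance of any of rivet_bin, tape_measure, tape_cutter, label_pad, power_driver, screw_dish, oil_bottle, bracket from where it was at the start of the episode above 0.03 m).
It also fails if it takes over 56 s, if anything falls off the work surface, if the arm or the gripper's body presses on something with over 40 N, if the wrist force passes 120 N, or if a joint passes its speed limit or range.

## Working session

There is one attempt and no reset: what is moved stays moved. The work goes in short steps, Python scripts to look and compute and a tool call to move; the robot and the scene stay as the last step left them, time stands still between calls to the robot, and variables do not carry over. Pictures are saved under pics/ and viewed, and the job is handed in when it is done.

Besides the shell and the picture viewer there is one more tool, called after ">>>" as name(argument=value, ...), one argument or row to a line, values as JSON. carry_out: Moves the arm, as the interface text tells. Its arguments: {"type":"object","properties":{"increments":{"type":"array"},"grip_force":{"type":"number"}},"required":["increments"]}

```bash
mkdir -p pics; python3 - <<'E'
from cell import env
import cv2,numpy as np
o=env.get_obs(); print({k:np.round(v,3).tolist() for k,v in o.items()})
for n in ["scene","top"]:
    p,d=env.read_camera(n); cv2.imwrite(f"pics/{n}0.png",p[:,:,::-1]); np.savez(f"{n}0.npz",p=p,d=d)
    c=env.get_calibration(n); print(n,np.round(c["K"],1).tolist(),np.round(c["camera_from_world"],3).tolist())
print(env.get_calibration("wrist"))
E
```

```text
{'time_s': 0.0, 'qpos': [70.881, 18.439, -4.014, 83.175, 1.296, 78.54, -3.261], 'joint_velocities': [-0.083, 0.01, -0.052, -0.042, 0.005, 0.031, -0.014], 'effort': [0.0, -49.13, -0.404, -31.253, -0.064, 0.044, 0.0], 'tool_pos': [0.221, -0.611, 0.404], 'tool_rot': [179.993, 0.109, -70.073], 'force': [-0.477, -0.006, 0.792], 'wrist_torque': [0.026, 0.037, -0.023], 'grip_width': 0.087}
scene [[463.1, 0.0, 319.1], [0.0, 463.1, 240.1], [0.0, 0.0, 1.0]] [[0.875, 0.485, 0.001, -0.499], [0.33, -0.593, -0.734, -0.096], [-0.355, 0.643, -0.679, 1.32], [0.0, 0.0, 0.0, 1.0]]
top [[465.2, 0.0, 321.6], [0.0, 465.2, 238.9], [0.0, 0.0, 1.0]] [[0.015, -1.0, 0.003, 0.02], [-0.973, -0.015, -0.228, 0.573], [0.228, 0.001, -0.974, 1.394], [0.0, 0.0, 0.0, 1.0]]
{'K': array([[352.12782999,   0.        , 317.81326425],
       [  0.        , 352.12782999, 239.63034083],
       [  0.        ,   0.        ,   1.        ]]), 'T_tool_cam': array([[ 9.99999995e-01, -6.75905283e-05,  7.15995328e-05,
        -4.60311695e-04],
       [ 4.58959140e-05,  9.63316061e-01,  2.68369457e-01,
        -7.34012884e-02],
       [-8.71122132e-05, -2.68369452e-01,  9.63316059e-01,
         2.00383302e-02],
       [ 0.00000000e+00,  0.00000000e+00,  0.00000000e+00,
         1.00000000e+00]])}
```

View pics/scene0.png

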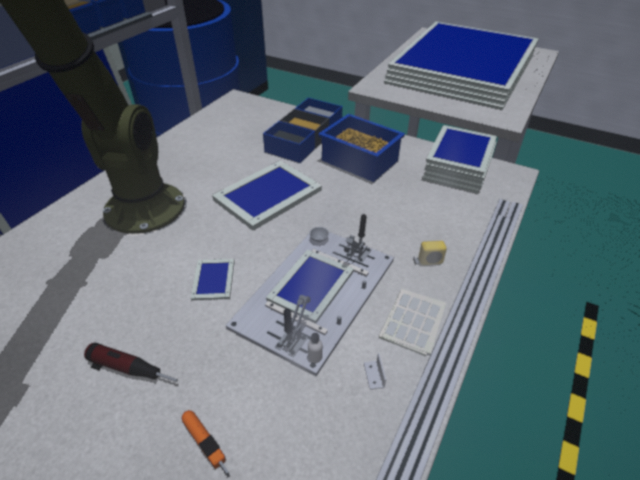

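View pics/top0.png

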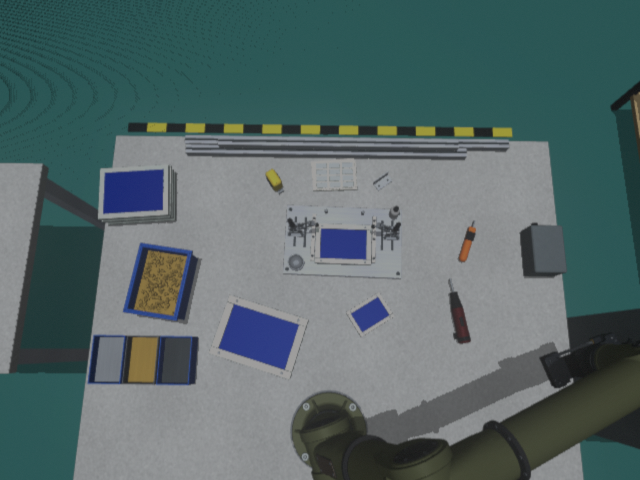

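Things that could pass for the panel, by pixel in the top view:
- Small one on the bench: (370,315)
- Large one on the bench: (258,336)
- Stack: (136,192)
- One in the fixture: (343,244)

The one in the fixture is middle-sized and lies between the guides, so I choose it. Next is a close crop to check.

```bash
cat > h.py <<'E'
import numpy as np,cv2
from scipy.spatial.transform import Rotation as R
def ray(cal,uv,z,T_wt=None):
    K=cal["K"]; uv=np.atleast_2d(uv).astype(float)
    d=np.c_[(uv-[K[0,2],K[1,2]])/K[0,0],np.ones(len(uv))]
    M=np.linalg.inv(cal["camera_from_world"]) if T_wt is None else T_wt@cal["T_tool_cam"]
    dw=d@M[:3,:3].T; o=M[:3,3]
    return o+dw*((z-o[2])/dw[:,2])[:,None]
def pose(o):
    T=np.eye(4); T[:3,:3]=R.from_euler('xyz',o["tool_rot"],degrees=True).as_matrix(); T[:3,3]=o["tool_pos"]; return T
def proj(cal,P,T_wt=None):
    M=cal["camera_from_world"] if T_wt is None else np.linalg.inv(T_wt@cal["T_tool_cam"])
    p=np.atleast_2d(P)@M[:3,:3].T+M[:3,3]; q=p@cal["K"].T; return q[:,:2]/q[:,2:]
E
python3 - <<'E'
from h import *
from cell import env
f=np.load("top0.npz"); p=f["p"]; c=env.get_calibration("top")
cr=cv2.resize(p[195:290,265:425],None,fx=5,fy=5,interpolation=cv2.INTER_CUBIC); cv2.imwrite("pics/crop0.png",cr[:,:,::-1])
b=((p[...,2].astype(int)>p[...,0]+60)).astype(np.uint8)
n,l,s,ce=cv2.connectedComponentsWithStats(b)
i=l[244,343]; cn=cv2.findContours((l==i).astype(np.uint8),0,2)[0][0]
r=cv2.minAreaRect(cn[:,0].astype(np.float32)); bx=cv2.boxPoints(r); w=ray(c,bx,.029); print(bx,w,np.linalg.norm(np.roll(w,1,0)-w,axis=1),w.mean(0))
print(ray(c,[[287,206],[284,274],[400,278],[402,208]],.015))
E
```

```text
[[320.26617 256.94897]
 [321.09247 228.85565]
 [365.81848 230.17114]
 [364.9922  258.26447]] [[ 0.52194123  0.03265448  0.029     ]
 [ 0.61454783  0.03144553  0.029     ]
 [ 0.61245297 -0.11334704  0.029     ]
 [ 0.5199122  -0.11010769  0.029     ]] [0.14277659 0.0926145  0.14480772 0.09259745] [ 0.56721355 -0.03983868  0.029     ]
[[ 0.69435833  0.14538231  0.015     ]
 [ 0.46739319  0.14766959  0.015     ]
 [ 0.46029559 -0.22275661  0.015     ]
 [ 0.69354833 -0.23479676  0.015     ]]
```

View pics/crop0.png

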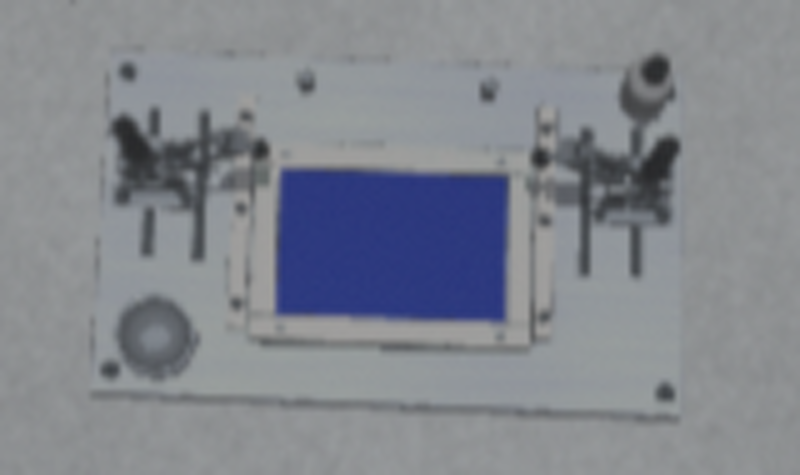

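The crop confirms it: blue sheet in a white frame between the guides, pins at crop (305,82) and (488,90), clamps at either side. Next I move above the fixture for a wrist view, with the gripper shut.

>>> carry_out(
  increments=[
    [0.408, 0.571, 0.015, -20, 1],
    [0.408, 0.571, 0.015, -20, 1],
    [0.408, 0.571, 0.015, -20, 1],
    [0.408, 0.571, 0.015, -20, 1],
    [0.408, 0.571, 0.015, -20, 1],
    [0.408, 0.571, 0.015, -20, 1],
    [0.408, 0.571, 0.015, -20, 1],
    [0.408, 0.571, 0.015, -20, 1],
    [0.408, 0.571, 0.015, -20, 1],
    [0.408, 0.571, 0.015, -20, 1],
    [0.408, 0.571, 0.015, -20, 1],
    [0.408, 0.571, 0.015, -20, 1],
    [0.408, 0.571, 0.015, -20, 1],
    [0.408, 0.571, 0.015, -20, 1],
    [0.408, 0.571, 0.015, -20, 1],
    [0.408, 0.571, 0.015, -20, 1],
    [0.408, 0.571, 0.015, -20, 1],
    [0.408, 0.571, 0.015, -20, 1],
    [0.408, 0.571, 0.015, -20, 1],
    [0.408, 0.571, 0.015, -20, 1],
  ],
)

```text
time_s: 2.1
tool_pos: [0.6292, -0.0413, 0.42]
tool_rot: [-180.0, -0.0, -90.2]
force: [0.0, 0.9, 0.6]
grip_width: 0.0004
```

```bash
python3 - <<'E'
from cell import env
from h import *
o=env.get_obs(); print(o["time_s"],o["tool_pos"],o["tool_rot"],np.round(o["qpos"],1),o["force"])
p,d=env.read_camera("wrist"); cv2.imwrite("pics/w1.png",p[:,:,::-1]); np.savez("w1.npz",p=p,d=d,T=pose(o))
E
```

```text
2.1 [ 0.62920271 -0.0412642   0.42002897] [-1.79985109e+02 -3.35280294e-02 -9.01808859e+01] [ 24.4  17.9 -29.   84.    8.7  80.3 -95.1] [0.01285215 0.94210591 0.63709866]
```

View pics/w1.png

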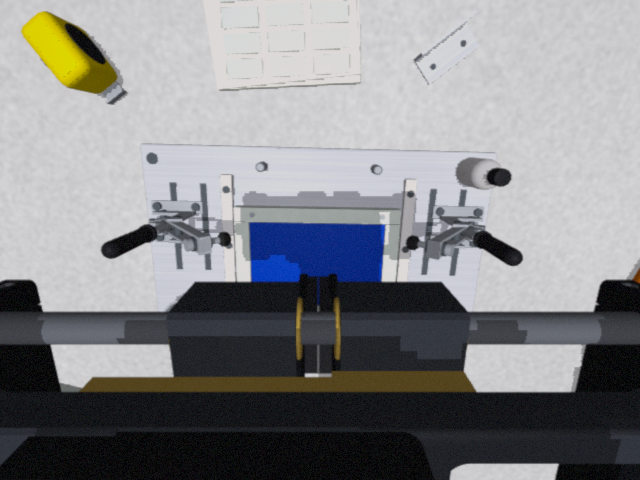

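```bash
python3 - <<'E'
import cv2
p=cv2.imread("pics/w1.png")
cv2.imwrite("pics/w1l.png",cv2.resize(p[140:290,95:325],None,fx=3.4,fy=3.4,interpolation=cv2.INTER_CUBIC))
cv2.imwrite("pics/w1r.png",cv2.resize(p[140:290,310:540],None,fx=3.4,fy=3.4,interpolation=cv2.INTER_CUBIC))
E
```

```text
(no output)
```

View pics/w1l.png

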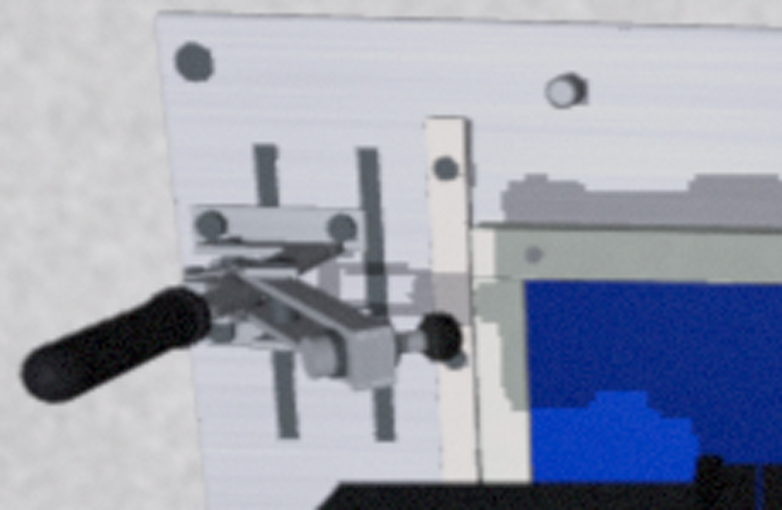

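View pics/w1r.png

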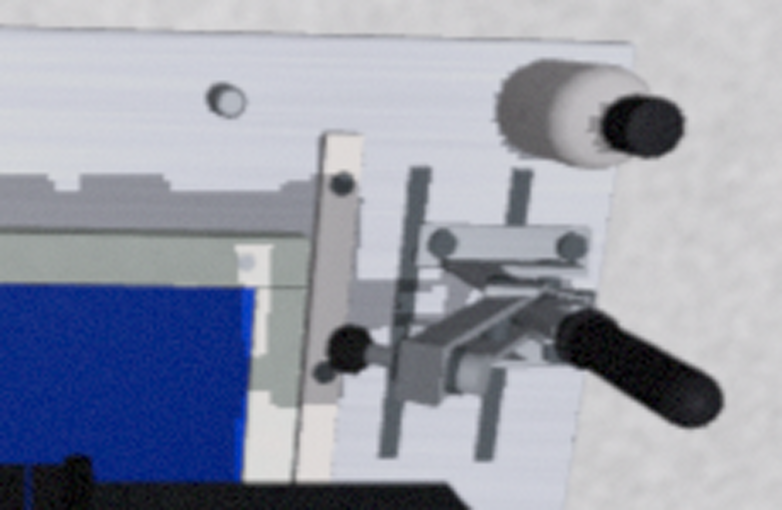

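```bash
cat > m1.py <<'E'
from cell import env
from h import *
f=np.load("w1.npz"); T=f["T"]; d=f["d"]; p=f["p"].astype(int); c=env.get_calibration("wrist")
L=lambda x,y:(95+x/3.4-.35,140+y/3.4-.35); Rr=lambda x,y:(310+x/3.4-.35,140+y/3.4-.35)
q=lambda uv,z: ray(c,[uv],z,T)[0]
a=q(L(157,12),.015); b=q(Rr(632,42),.015); print("corners",a,b,np.linalg.norm(a-b), np.degrees(np.arctan2(*(a-b)[:2])))
pl=q(L(562,92),.036); pr=q(Rr(230,101),.036); print("pins",pl,pr,np.linalg.norm(pl-pr),np.degrees(np.arctan2(*(pl-pr)[:2])))
gl=q(L(428,118),.024),q(L(467,118),.024); gr=q(Rr(325,132),.024),q(Rr(363,135),.024); print("guides",gl,gr)
u=(pl-pr)[:2]; yaw=np.arctan2(-u[0],u[1]); print("yaw",np.degrees(yaw))
ex=np.array([np.cos(yaw),np.sin(yaw)]); ey=np.array([-ex[1],ex[0]])
O=(pl+pr)[:2]/2-.095*ex; print("fixture O",O,"from corners",(a+b)[:2]/2-.115*ex)
F=lambda P:np.array([(P[:2]-O)@ex,(P[:2]-O)@ey])
for n,P in dict(pl=pl,pr=pr,a=a,b=b,gl0=gl[0],gl1=gl[1],gr0=gr[0],gr1=gr[1]).items(): print(n,F(P).round(4))
for n,m in [("panel far L",L(475,226)),("panel far L2",L(775,230)),("panel far R",Rr(305,235)),("panel far R0",Rr(20,232))]: print(n,F(q(m,.029)).round(4))
for n,m in [("blue far L",L(526,280)),("blue far R",Rr(255,288))]: print(n,F(q(m,.029)).round(4))
for n,m in dict(bL1=L(193,206),bL2=L(358,212),boltL1=L(210,225),boltL2=L(342,228),boltL3=L(222,330),bR1=Rr(428,223),bR2=Rr(590,228),boR1=Rr(442,243),boR2=Rr(572,247)).items(): print(n,F(q(m,.020)).round(4))
# handles by depth
K=c["K"]; M=T@c["T_tool_cam"]
dark=(p.max(2)<60)&(d>0)
for n,(x0,x1,y0,y1) in dict(L=(97,158,222,262),R=(472,525,228,268)).items():
    m=np.zeros_like(dark); m[y0:y1,x0:x1]=dark[y0:y1,x0:x1]; 
    v,uu=np.nonzero(m); z=d[v,uu]; P=np.c_[(uu-K[0,2])/K[0,0]*z,(v-K[1,2])/K[1,1]*z,z]@M[:3,:3].T+M[:3,3]
    P=P[P[:,2]>.06]
    G=np.c_[(P[:,:2]-O)@ex,(P[:,:2]-O)@ey,P[:,2]]
    s=np.argsort(G[:,2]); print(n,len(G),"low",np.median(G[s[:25]],0).round(4),"mid",np.median(G,0).round(4),"high",np.median(G[s[-40:]],0).round(4),G.max(0).round(4),G.min(0).round(4))
# depth heights check
for n,m in dict(plate=(300,175),panel=(330,214)).items():
    z=d[m[1],m[0]]; print(n,(np.r_[(m[0]-K[0,2])/K[0,0]*z,(m[1]-K[1,2])/K[0,0]*z,z]@M[:3,:3].T+M[:3,3]).round(4))
E
python3 m1.py
```

```text
corners [0.70148105 0.14530981 0.015     ] [ 0.69124334 -0.22993696  0.015     ] 0.37538639997052464 1.5627907061537898
pins [0.67813468 0.01749276 0.036     ] [ 0.6751086  -0.10167979  0.036     ] 0.11921096114477174 1.4545650962083927
guides (array([0.66955804, 0.06133442, 0.024     ]), array([0.6695189 , 0.04924644, 0.024     ])) (array([ 0.66462904, -0.13362075,  0.024     ]), array([ 0.66366607, -0.14550638,  0.024     ]))
yaw -1.4545650962083927
fixture O [ 0.58165225 -0.03968201] from corners [ 0.58139925 -0.03939439]
pl [0.095  0.0596]
pr [ 0.095  -0.0596]
a [0.1151 0.188 ]
b [ 0.1144 -0.1874]
gl0 [0.0853 0.1032]
gl1 [0.0856 0.0911]
gr0 [ 0.0853 -0.0918]
gr1 [ 0.0847 -0.1037]
panel far L [0.0527 0.0889]
panel far L2 [ 0.0535 -0.0051]
panel far R [ 0.0537 -0.0871]
panel far R0 [0.0527 0.0024]
blue far L [0.0357 0.0734]
blue far R [ 0.0363 -0.0727]
bL1 [0.0555 0.1808]
bL2 [0.0547 0.1282]
boltL1 [0.0495 0.176 ]
boltL2 [0.0494 0.1337]
boltL3 [0.0146 0.1755]
bR1 [ 0.0568 -0.1284]
bR2 [ 0.0564 -0.1806]
boR1 [ 0.0504 -0.1336]
boR2 [ 0.0501 -0.1757]
L 857 low [0.0348 0.1576 0.0698] mid [0.0345 0.1625 0.1079] high [0.0327 0.1692 0.1307] [0.0404 0.1731 0.1327] [0.024  0.1557 0.0662]
R 776 low [ 0.037  -0.1541  0.0701] mid [ 0.0355 -0.1555  0.1086] high [ 0.033  -0.1601  0.1305] [ 0.0415 -0.1515  0.1316] [ 0.0262 -0.1654  0.0671]
plate [ 0.6678 -0.0219  0.0146]
panel [ 0.6273 -0.0542  0.0271]
```

The measurements agree with the sizes given:
- **Pins:** 119 mm apart.
- **Plate corners and pins:** both give fixture origin (0.5816, -0.0397), yaw -1.46°.
- **Panel:** far edge at x 53 mm, so it must travel about 37 mm.

I'll place the open fingertips behind the panel.

>>> carry_out(
  increments=[
    [-0.168, 0.005, -0.05, -1.3, -1],
    [-0.168, 0.005, -0.05, -1.3, -1],
    [-0.168, 0.005, -0.05, -1.3, -1],
    [-0.168, 0.005, -0.05, -1.3, -1],
    [-0.168, 0.005, -0.05, -1.3, -1],
    [-0.168, 0.005, -0.1, -1.3, -1],
    [-0.168, 0.005, -0.14, -1.3, -1],
    [-0.168, 0.005, -0.18, -1.3, -1],
    [-0.168, 0.005, -0.2, -1.3, -1],
    [-0.168, 0.005, -0.21, -1.3, -1],
    [-0.168, 0.005, -0.219, -1.3, -1],
    [-0.168, 0.005, -0.219, -1.3, -1],
    [-0.168, 0.005, -0.219, -1.3, -1],
  ],
)

```text
time_s: 3.45
tool_pos: [0.4623, -0.0351, 0.2018]
tool_rot: [-179.9, -0.0, -91.4]
force: [-0.1, -1.0, -0.3]
grip_width: 0.0865
```

```bash
python3 - <<'E'
from cell import env
from h import *
o=env.get_obs(); print(o["time_s"],o["tool_pos"],o["tool_rot"],o["force"],o["grip_width"])
p,d=env.read_camera("wrist"); cv2.imwrite("pics/w2.png",p[:,:,::-1]); np.savez("w2.npz",p=p,d=d,T=pose(o))
p,d=env.read_camera("top"); cv2.imwrite("pics/t2.png",cv2.resize(p[190:300,255:435,::-1],None,fx=4,fy=4))
E
```

```text
3.45 [ 0.46234208 -0.03514164  0.20176259] [-1.79893560e+02 -1.74507114e-02 -9.13750690e+01] [-0.10838475 -0.99273818 -0.27896061] 0.08652005472513198
```

View pics/w2.png

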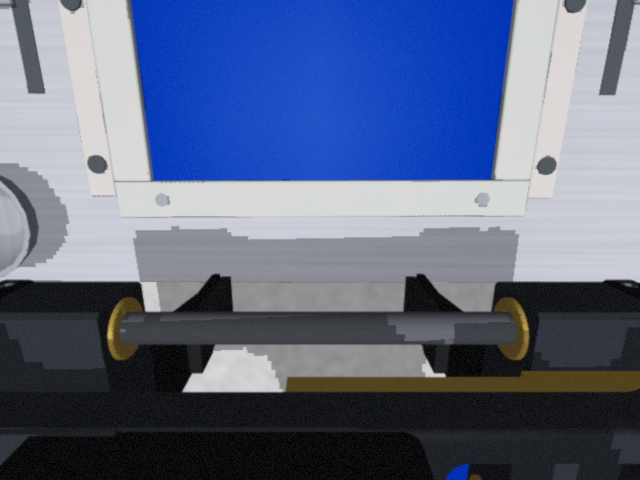

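View pics/t2.png

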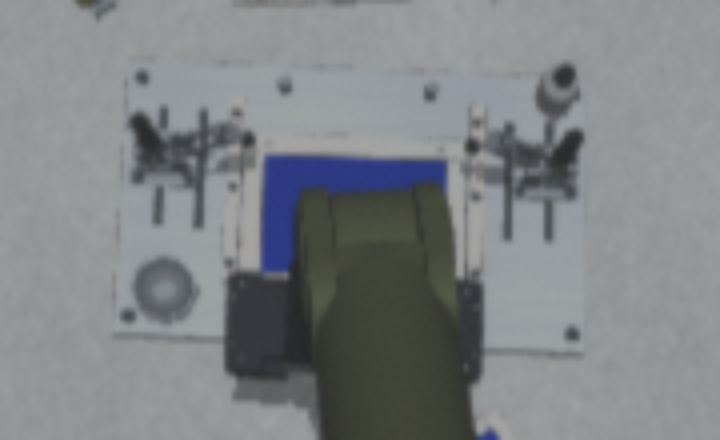

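The wrist view shows both fingertips (about 220,285 and 415,285) behind the rear bar's edge (row 216), clear of the dish. Pushing gently along the fixture's x.

>>> carry_out(
  increments=[
    [0.01, 0, 0, 0, -1],
    [0.02, -0.0005, 0, 0, -1],
    [0.025, -0.0006, 0, 0, -1],
    [0.03, -0.0008, 0, 0, -1],
    [0.034, -0.0009, 0, 0, -1],
    [0.038, -0.001, 0, 0, -1],
    [0.042, -0.001, 0, 0, -1],
    [0.046, -0.0012, 0, 0, -1],
    [0.05, -0.0013, 0, 0, -1],
    [0.054, -0.0014, 0, 0, -1],
    [0.058, -0.0015, 0, 0, -1],
    [0.061, -0.0015, 0, 0, -1],
    [0.064, -0.0016, 0, 0, -1],
    [0.066, -0.0017, 0, 0, -1],
    [0.068, -0.0017, 0, 0, -1],
    [0.068, -0.0017, 0, 0, -1],
  ],
)

```text
time_s: 5.15
tool_pos: [0.5299, -0.0368, 0.2009]
tool_rot: [-180.0, 0.0, -91.4]
force: [-1.2, -0.1, -0.6]
grip_width: 0.0871
```

>>> carry_out(
  increments=[
    [0.001, 0, 0, 0, -1],
    [0.002, 0, 0, 0, -1],
    [0.003, 0, 0, 0, -1],
    [0.003, 0, 0, 0, -1],
  ],
)

```text
time_s: 5.55
tool_pos: [0.5313, -0.0367, 0.2008]
tool_rot: [179.7, -0.0, -91.4]
force: [-8.0, -0.2, 6.0]
grip_width: 0.0871
```

```bash
cat > look.py <<'E'
import sys
from cell import env
from h import *
n=sys.argv[1]; o=env.get_obs(); T=pose(o); print(o["time_s"],o["tool_pos"],o["tool_rot"][2],o["force"])
p,d=env.read_camera("wrist"); cv2.imwrite(f"pics/{n}.png",p[:,:,::-1]); np.savez(n+".npz",p=p,d=d,T=T)
E
python3 look.py w3
```

```text
5.55 [ 0.53127377 -0.03670722  0.20081612] -91.37841419230693 [-7.96540613 -0.2016036   5.9666241 ]
```

View pics/w3.png

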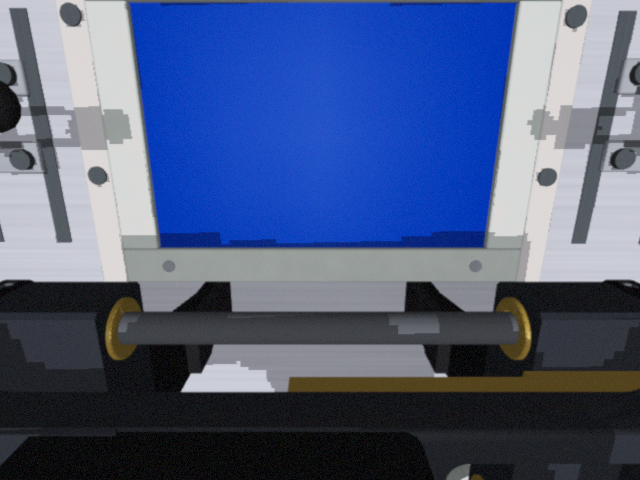

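>>> carry_out(
  increments=[
    [0.001, 0, 0, 0, -1],
    [0.002, 0, 0, 0, -1],
    [0.002, 0, 0, 0, -1],
    [0.002, 0, 0, 0, -1],
  ],
)

```text
time_s: 6.0
tool_pos: [0.5321, -0.0366, 0.2006]
tool_rot: [179.5, -0.1, -91.4]
force: [-12.4, 0.5, 10.4]
grip_width: 0.087
```

>>> carry_out(
  increments=[
    [-0.002, 0, 0, 0, -1],
    [-0.006, 0, 0, 0, -1],
    [-0.02, 0.0005, 0, 0, -1],
    [-0.035, 0.001, 0, 0, -1],
    [-0.035, 0.001, 0, 0, -1],
  ],
)

```text
time_s: 6.5
tool_pos: [0.4989, -0.0358, 0.2011]
tool_rot: [-179.9, -0.0, -91.4]
force: [1.0, 0.3, -0.1]
grip_width: 0.087
```

```bash
python3 look.py w4; python3 - <<'E'
from cell import env
from h import *
f=np.load("w4.npz");T=f["T"];p=f["p"].astype(int);c=env.get_calibration("wrist")
O=np.array([.58165,-.03968]);y=np.radians(-1.4546);ex=np.array([np.cos(y),np.sin(y)]);ey=np.array([-ex[1],ex[0]])
b=(p[...,2]>p[...,0]+60)&(np.arange(480)[:,None]<275)
n,l,s,ce=cv2.connectedComponentsWithStats(b.astype(np.uint8)); i=1+s[1:,4].argmax(); print(s[i])
m=l==i; us=[];vs=[]
for u in range(190,470,10):
    col=np.nonzero(m[:,u])[0]
    if len(col): us.append(u);vs.append(col.max()+.5)
W=ray(c,np.c_[us,vs],.029,T)[:,:2]-O; X=W@ex;Y=W@ey
k=np.polyfit(Y,X,1); print("blue rear edge x",k,"centre x ->",k[1]+.049, "angle",k[0], np.std(X-np.polyval(k,Y)))
E
```

```text
6.5 [ 0.49890588 -0.03581538  0.20105755] -91.3679155549176 [ 0.99607392  0.25232306 -0.05179749]
[  130     0   386   178 64613]
blue rear edge x [-0.0014117  -0.02418914] centre x -> 0.024810855647538075 angle -0.00141169943934454 3.0547984953587674e-17
```

View pics/w4.png

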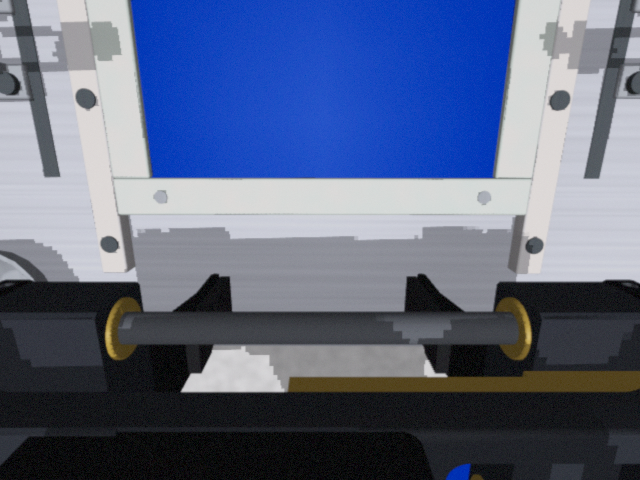

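The panel is home: x = 24.8 mm, 0.0014 rad off square, and both rear bar ends show equally. The push force rose at the expected spot. Next I lift, shut the fingers, turn 90° and hover inside the left handle.

>>> carry_out(
  increments=[
    [0, 0, 0.05, 0, 1],
    [0, 0, 0.1, 0, 1],
    [0, 0, 0.15, 9, 1],
    [0.03, 0.03, 0.17, 18, 1],
    [0.06, 0.06, 0.17, 27, 1],
    [0.09, 0.1, 0.17, 36, 1],
    [0.118, 0.137, 0.17, 45, 1],
    [0.118, 0.137, 0.17, 54, 1],
    [0.118, 0.137, 0.17, 63, 1],
    [0.118, 0.137, 0.17, 72, 1],
    [0.118, 0.137, 0.17, 81, 1],
    [0.118, 0.137, 0.17, 90, 1],
    [0.118, 0.137, 0.17, 90, 1],
    [0.118, 0.137, 0.17, 90, 1],
    [0.118, 0.137, 0.17, 90, 1],
  ],
)

```text
time_s: 8.05
tool_pos: [0.6182, 0.1011, 0.371]
tool_rot: [-180.0, -0.1, -1.5]
force: [-0.2, 1.1, -0.5]
grip_width: 0.0007
```

```bash
python3 look.py w5; python3 - <<'E'
from cell import env
import cv2
p,d=env.read_camera("scene"); cv2.imwrite("pics/s5.png",cv2.resize(p[200:380,220:460,::-1],None,fx=3,fy=3))
E
```

```text
8.05 [0.61820791 0.10108739 0.37102239] -1.50603899109079 [-0.20848538  1.05401453 -0.45885506]
```

View pics/w5.png

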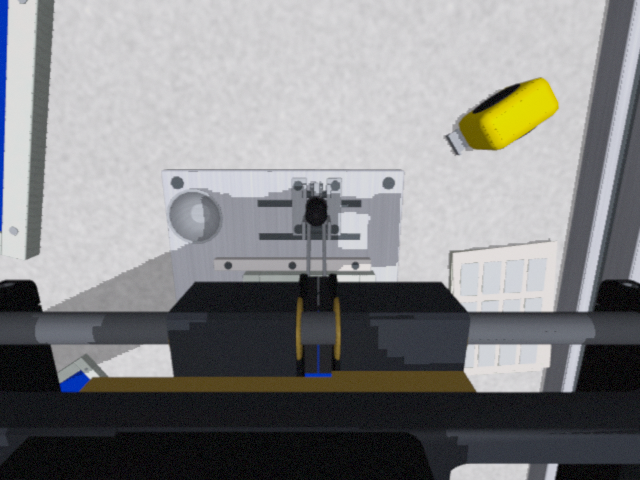

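View pics/s5.png

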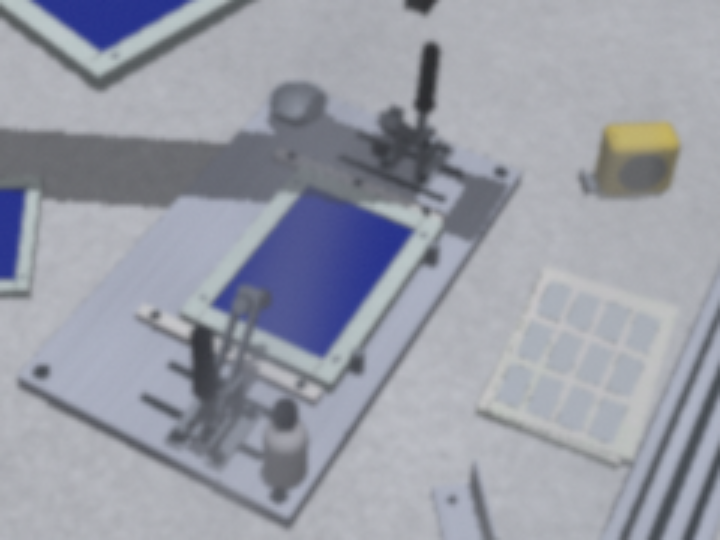

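Wrist view: the left handle's end (316,212) is exactly in line with the shut fingers (column 318). The scene view shows the panel touching both pins. One check of the handle's end position from this view before going down.

```bash
python3 - <<'E'
from cell import env
from h import *
f=np.load("w5.npz");T=f["T"];p=f["p"].astype(int);d=f["d"];c=env.get_calibration("wrist")
m=(p.max(2)<55)&(d>0); m[:190]=0;m[235:]=0;m[:,:295]=0;m[:,340:]=0
v,u=np.nonzero(m);z=d[v,u];K=c["K"];M=T@c["T_tool_cam"]
P=np.c_[(u-K[0,2])/K[0,0]*z,(v-K[1,2])/K[0,0]*z,z]@M[:3,:3].T+M[:3,3]
P=P[P[:,2]>.08];h=P[P[:,2]>.125];b=P[(P[:,2]>.1)&(P[:,2]<.115)]
print(len(P),h.mean(0),h.min(0),h.max(0)); print(b.mean(0) if len(b) else None,b.max(0) if len(b) else None)
E
```

```text
478 [0.61762499 0.12976042 0.12873523] [0.61069141 0.12226579 0.12501306] [0.62443619 0.136394   0.13228   ]
[0.61757592 0.13402132 0.10797976] [0.62414774 0.1357351  0.11459652]
```

>>> carry_out(
  increments=[
    [0, 0, -0.04, 0, 1],
    [0, 0, -0.07, 0, 1],
    [0, 0, -0.081, 0, 1],
    [0, 0.005, -0.081, 0, 1],
    [0, 0.011, -0.081, 0, 1],
    [0, 0.017, -0.081, 0, 1],
    [0, 0.023, -0.081, 0, 1],
    [0.001, 0.029, -0.081, 0, 1],
    [0.001, 0.035, -0.081, 0, 1],
    [0.001, 0.041, -0.081, 0, 1],
    [0.001, 0.046, -0.081, 0, 1],
    [0.001, 0.052, -0.081, 0, 1],
    [0.001, 0.057, -0.081, 0, 1],
    [0.001, 0.062, -0.081, 0, 1],
    [0.001, 0.066, -0.082, 0, 1],
    [0.001, 0.066, -0.082, 0, 1],
  ],
)

```text
time_s: 9.75
tool_pos: [0.6183, 0.1681, 0.2887]
tool_rot: [-180.0, 0.0, -1.3]
force: [-0.4, 0.8, -1.0]
grip_width: 0.0008
```

```bash
python3 look.py w6; python3 - <<'E'
from cell import env
import cv2
p,d=env.read_camera("scene"); cv2.imwrite("pics/s6.png",cv2.resize(p[180:360,240:480,::-1],None,fx=3,fy=3))
E
```

```text
9.75 [0.61826336 0.16814964 0.28866635] -1.3029854073980298 [-0.43955331  0.75451229 -0.99198206]
```

View pics/w6.png

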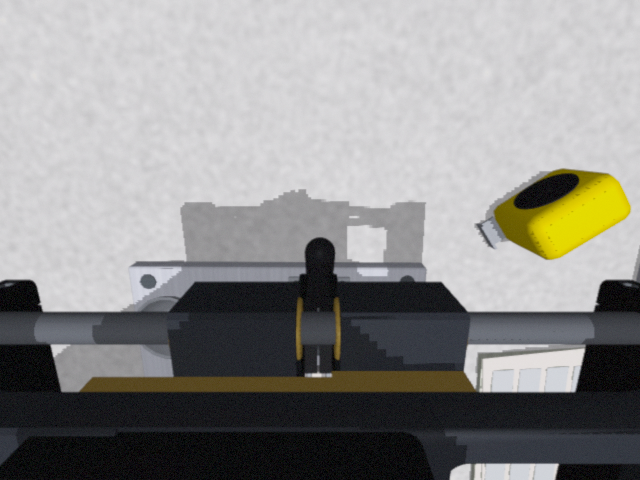

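View pics/s6.png

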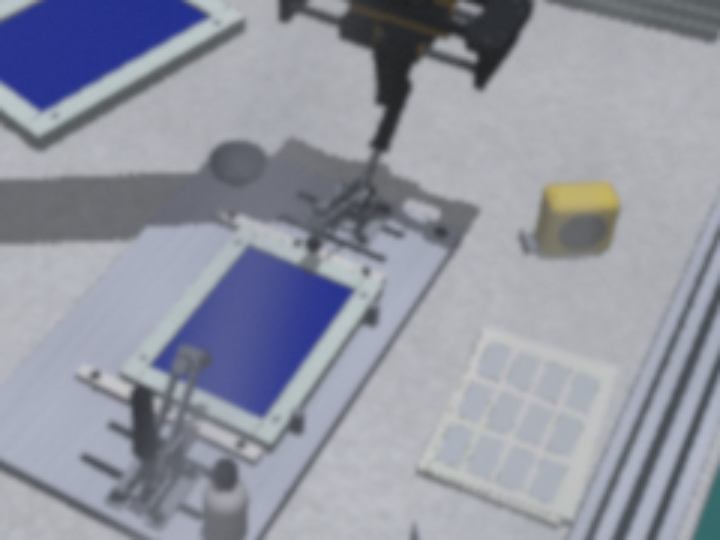

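The left handle is following, tilted outward, with its end at (320,245) ahead of the fingers. Continuing over and down through the dead point.

>>> carry_out(
  increments=[
    [0, 0.004, -0.003, 0, 1],
    [0, 0.008, -0.0055, 0, 1],
    [0, 0.0115, -0.008, 0, 1],
    [0, 0.015, -0.0115, 0, 1],
    [0, 0.018, -0.015, 0, 1],
    [0.001, 0.0205, -0.0185, 0, 1],
    [0.001, 0.023, -0.022, 0, 1],
    [0.001, 0.025, -0.0255, 0, 1],
    [0.001, 0.026, -0.029, 0, 1],
    [0.001, 0.0275, -0.033, 0, 1],
    [0.001, 0.0285, -0.0365, 0, 1],
    [0.001, 0.029, -0.04, 0, 1],
    [0.001, 0.0295, -0.0435, 0, 1],
    [0.001, 0.03, -0.047, 0, 1],
    [0.001, 0.03, -0.05, 0, 1],
    [0.001, 0.03, -0.052, 0, 1],
    [0.001, 0.03, -0.052, 0, 1],
    [0.001, 0.03, -0.052, 0, 1],
  ],
)

```text
time_s: 11.65
tool_pos: [0.6196, 0.1972, 0.2368]
tool_rot: [-180.0, -0.0, -1.4]
force: [0.0, -0.2, -0.1]
grip_width: 0.0005
```

```bash
python3 look.py w7; python3 - <<'E'
from cell import env
import cv2
p,d=env.read_camera("scene"); cv2.imwrite("pics/s7.png",cv2.resize(p[180:360,240:480,::-1],None,fx=3,fy=3))
E
```

```text
11.65 [0.61955895 0.19720033 0.23680679] -1.3746588313604935 [ 0.04190507 -0.21237403 -0.0571373 ]
```

View pics/s7.png

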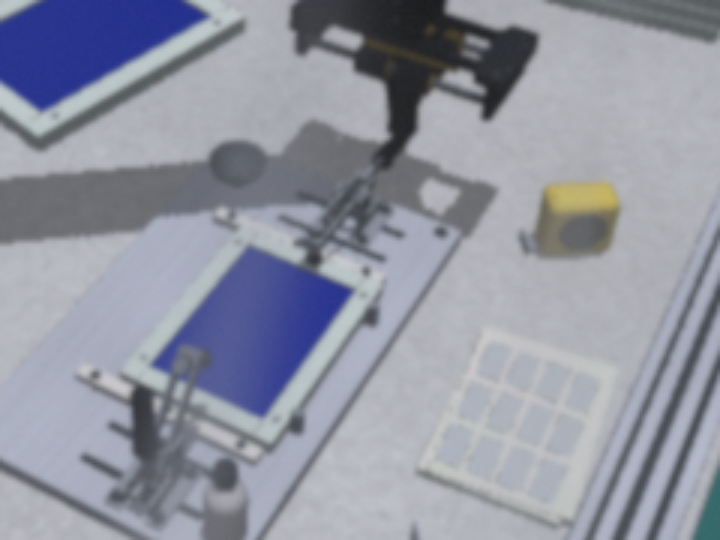

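View pics/w7.png

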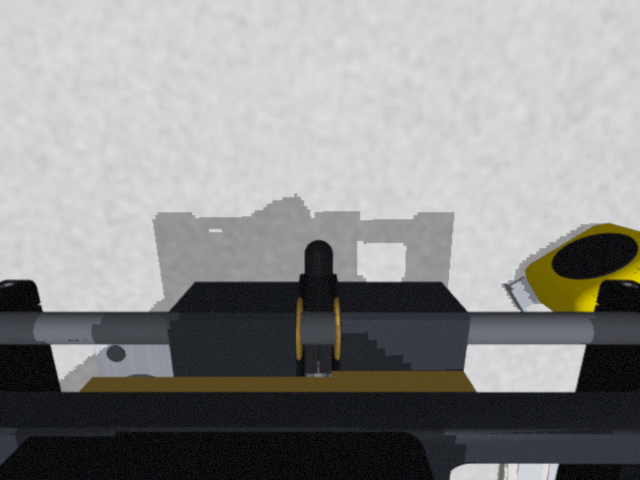

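>>> carry_out(
  increments=[
    [0, 0, 0.04, 0, 1],
    [0, 0, 0.08, 0, 1],
    [0, 0, 0.12, 0, 1],
    [-0.008, -0.04, 0.134, 0, 1],
    [-0.008, -0.08, 0.134, 0, 1],
    [-0.008, -0.12, 0.134, 0, 1],
    [-0.008, -0.16, 0.134, 0, 1],
    [-0.008, -0.2, 0.134, 0, 1],
    [-0.008, -0.24, 0.134, 0, 1],
    [-0.008, -0.28, 0.134, 0, 1],
    [-0.008, -0.32, 0.134, 0, 1],
    [-0.008, -0.355, 0.134, 0, 1],
    [-0.008, -0.374, 0.134, 0, 1],
    [-0.008, -0.374, 0.134, 0, 1],
    [-0.008, -0.374, 0.134, 0, 1],
  ],
)

```text
time_s: 13.25
tool_pos: [0.6117, -0.1753, 0.3708]
tool_rot: [-179.9, -0.0, -1.3]
force: [-0.3, 1.8, -0.2]
grip_width: 0.0003
```

```bash
python3 look.py w8; python3 - <<'E'
from cell import env
import cv2
p,d=env.read_camera("scene"); cv2.imwrite("pics/s8.png",cv2.resize(p[180:380,230:470,::-1],None,fx=3,fy=3))
p,d=env.read_camera("top"); cv2.imwrite("pics/t8.png",cv2.resize(p[190:300,255:435,::-1],None,fx=4,fy=4))
E
```

```text
13.25 [ 0.61169656 -0.17526825  0.37084086] -1.3075659991721666 [-0.32435501  1.77304559 -0.21039449]
```

View pics/s8.png

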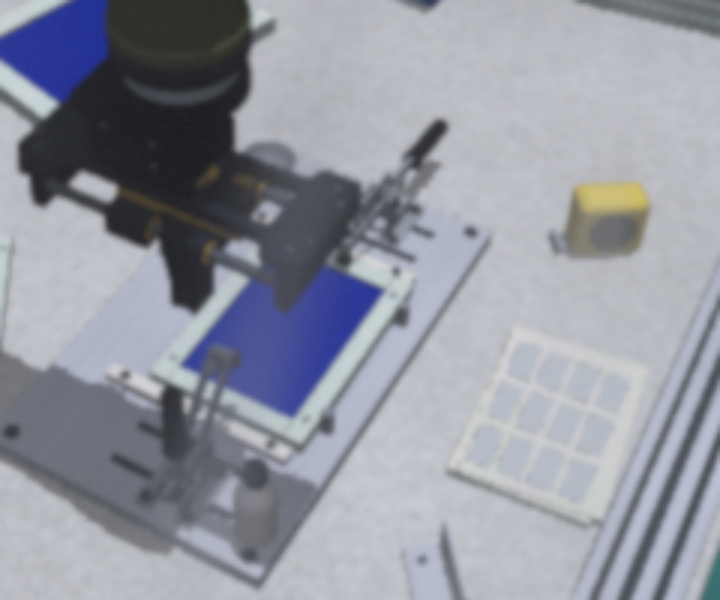

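View pics/w8.png

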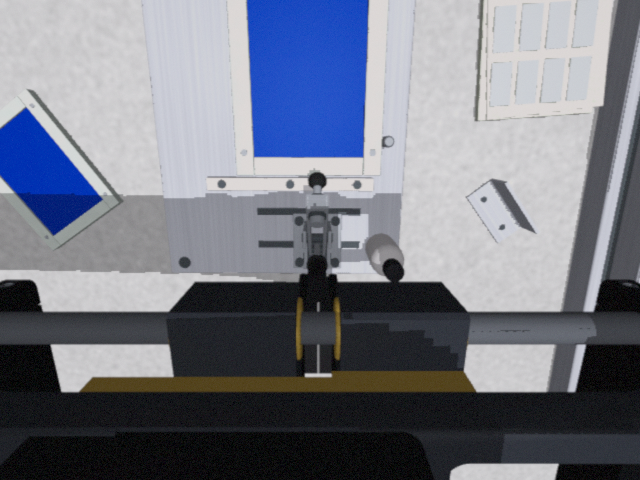

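View pics/t8.png

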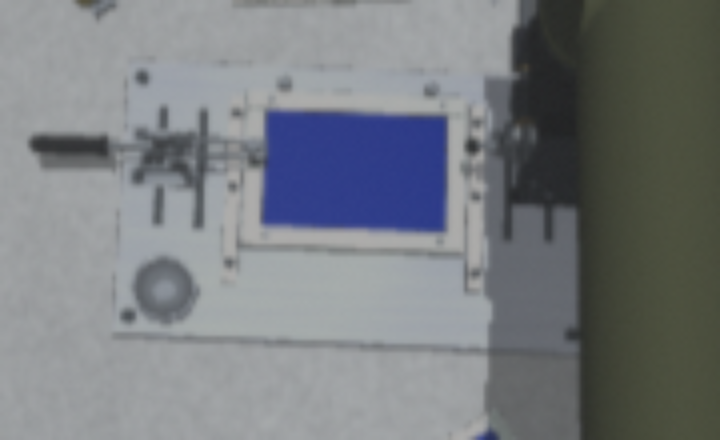

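The left handle lies level outward in the top view (35–110,145), and the panel is still at the pins. In the wrist view the fingers line up with the right handle (column 317). Going down inside it and pushing it over.

>>> carry_out(
  increments=[
    [0, 0, -0.04, 0, 1],
    [0, 0, -0.07, 0, 1],
    [0, 0, -0.081, 0, 1],
    [0, -0.006, -0.081, 0, 1],
    [0, -0.012, -0.081, 0, 1],
    [-0.001, -0.018, -0.081, 0, 1],
    [-0.001, -0.024, -0.081, 0, 1],
    [-0.001, -0.03, -0.081, 0, 1],
    [-0.001, -0.036, -0.081, 0, 1],
    [-0.001, -0.042, -0.081, 0, 1],
    [-0.001, -0.048, -0.081, 0, 1],
    [-0.002, -0.053, -0.081, 0, 1],
    [-0.002, -0.059, -0.081, 0, 1],
    [-0.002, -0.064, -0.081, 0, 1],
    [-0.002, -0.069, -0.081, 0, 1],
    [-0.002, -0.073, -0.082, 0, 1],
    [-0.002, -0.073, -0.082, 0, 1],
  ],
)

```text
time_s: 15.1
tool_pos: [0.6093, -0.2507, 0.2885]
tool_rot: [180.0, 0.0, -1.4]
force: [0.3, 0.7, -0.4]
grip_width: 0.0005
```

```bash
python3 look.py w9; python3 - <<'E'
from cell import env
import cv2
p,d=env.read_camera("scene"); cv2.imwrite("pics/s9.png",cv2.resize(p[200:380,220:460,::-1],None,fx=3,fy=3))
E
```

```text
15.1 [ 0.60933075 -0.25073377  0.28851199] -1.4334098422780976 [ 0.25014071  0.70470284 -0.35510894]
```

View pics/s9.png

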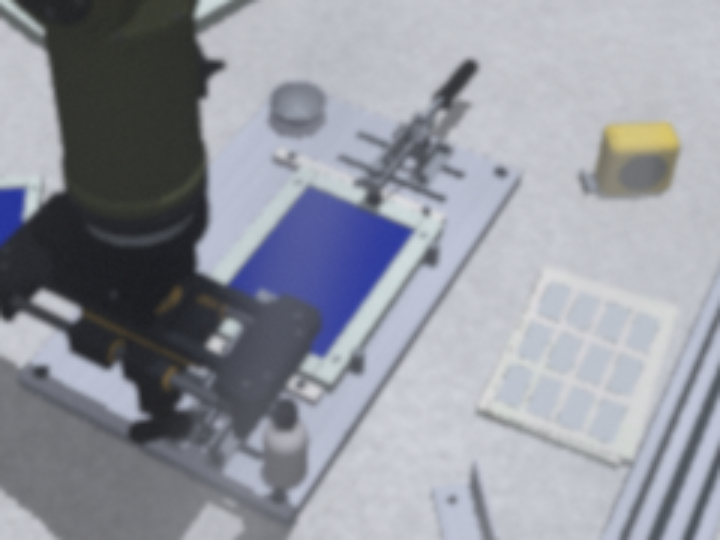

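The right handle is lying over with the fingers (160,420), and the bottle is untouched. Continuing.

>>> carry_out(
  increments=[
    [0, -0.003, -0.003, 0, 1],
    [0, -0.0065, -0.0055, 0, 1],
    [0, -0.01, -0.008, 0, 1],
    [0, -0.0135, -0.0115, 0, 1],
    [0, -0.0165, -0.015, 0, 1],
    [0, -0.019, -0.0185, 0, 1],
    [0, -0.0215, -0.022, 0, 1],
    [0, -0.0235, -0.0255, 0, 1],
    [0, -0.0245, -0.029, 0, 1],
    [0, -0.026, -0.033, 0, 1],
    [0, -0.027, -0.0365, 0, 1],
    [0, -0.0275, -0.04, 0, 1],
    [0, -0.028, -0.0435, 0, 1],
    [0, -0.0285, -0.047, 0, 1],
    [0, -0.0285, -0.05, 0, 1],
    [0, -0.0285, -0.052, 0, 1],
    [0, -0.0285, -0.052, 0, 1],
    [0, -0.0285, -0.052, 0, 1],
  ],
)

```text
time_s: 17.0
tool_pos: [0.6096, -0.2783, 0.2368]
tool_rot: [180.0, -0.0, -1.4]
force: [1.0, -0.2, -0.1]
grip_width: 0.0007
```

>>> carry_out(
  increments=[
    [0, 0, 0.04, 0, 1],
    [0, 0, 0.08, 0, 1],
    [0, 0, 0.12, 0, 1],
    [0, 0.04, 0.16, 0, 1],
    [0, 0.08, 0.19, 0, 1],
    [0, 0.12, 0.19, -9, 1],
    [0, 0.16, 0.19, -18, 1],
    [0.01, 0.2, 0.19, -27, 1],
    [0.02, 0.235, 0.19, -36, 1],
    [0.02, 0.235, 0.19, -45, 1],
    [0.02, 0.235, 0.19, -54, 1],
    [0.02, 0.235, 0.19, -63, 1],
    [0.02, 0.235, 0.19, -72, 1],
    [0.02, 0.235, 0.19, -81, 1],
    [0.02, 0.235, 0.19, -90, 1],
    [0.02, 0.235, 0.19, -90, 1],
    [0.02, 0.235, 0.19, -90, 1],
    [0.02, 0.235, 0.19, -90, 1],
  ],
)

```text
time_s: 18.8
tool_pos: [0.6295, -0.0431, 0.427]
tool_rot: [-180.0, -0.0, -91.3]
force: [-0.2, -0.1, 0.7]
grip_width: 0.0005
```

```bash
python3 look.py w10; python3 - <<'E'
from cell import env
from h import *
p,d=env.read_camera("scene"); cv2.imwrite("pics/s10.png",cv2.resize(p[200:400,210:450,::-1],None,fx=3,fy=3))
f=np.load("w10.npz");T=f["T"];p=f["p"].astype(int);d=f["d"];c=env.get_calibration("wrist")
O=np.array([.58165,-.03968]);y=np.radians(-1.4546);ex=np.array([np.cos(y),np.sin(y)]);ey=np.array([-ex[1],ex[0]])
v,u=np.nonzero((p.max(2)<70)&(d>0));z=d[v,u];K=c["K"];M=T@c["T_tool_cam"]
P=np.c_[(u-K[0,2])/K[0,0]*z,(v-K[1,2])/K[0,0]*z,z]@M[:3,:3].T+M[:3,3]
G=np.c_[(P[:,:2]-O)@ex,(P[:,:2]-O)@ey,P[:,2]]
for s in (1,-1):
    k=(abs(G[:,0]-.033)<.02)&(G[:,1]*s>.19)&(G[:,2]>.03)&(G[:,2]<.14); A=G[k]; print(s,len(A))
    if len(A)>5:
        for lo in (.195,.21,.225,.24,.255):
            B=A[(A[:,1]*s>lo)&(A[:,1]*s<lo+.015)]
            if len(B): print(lo,"top z",np.percentile(B[:,2],90).round(4),"x",B[:,0].mean().round(4),len(B))
E
```

```text
18.8 [ 0.62949777 -0.04311468  0.42702688] -91.25237730149159 [-0.16980037 -0.11807461  0.67360157]
1 735
0.195 top z 0.055 x 0.0338 178
0.21 top z 0.0537 x 0.0341 179
0.225 top z 0.053 x 0.0336 178
0.24 top z 0.052 x 0.0338 169
0.255 top z 0.0512 x 0.0338 31
-1 729
0.195 top z 0.0552 x 0.0344 176
0.21 top z 0.0535 x 0.0345 183
0.225 top z 0.0529 x 0.0342 174
0.24 top z 0.0517 x 0.0338 167
0.255 top z 0.0511 x 0.0337 29
```

View pics/w10.png

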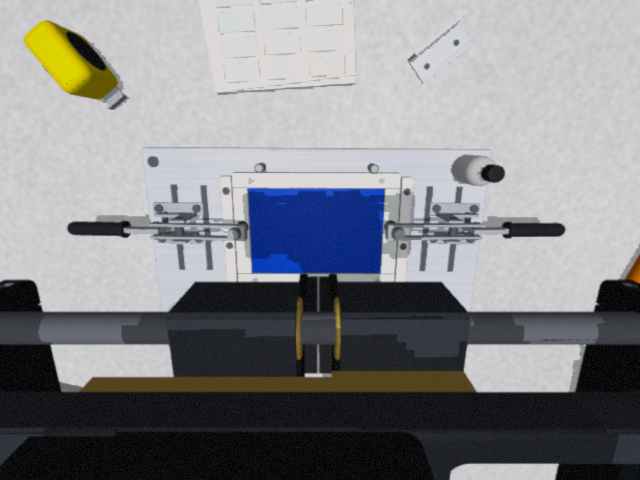

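View pics/s10.png

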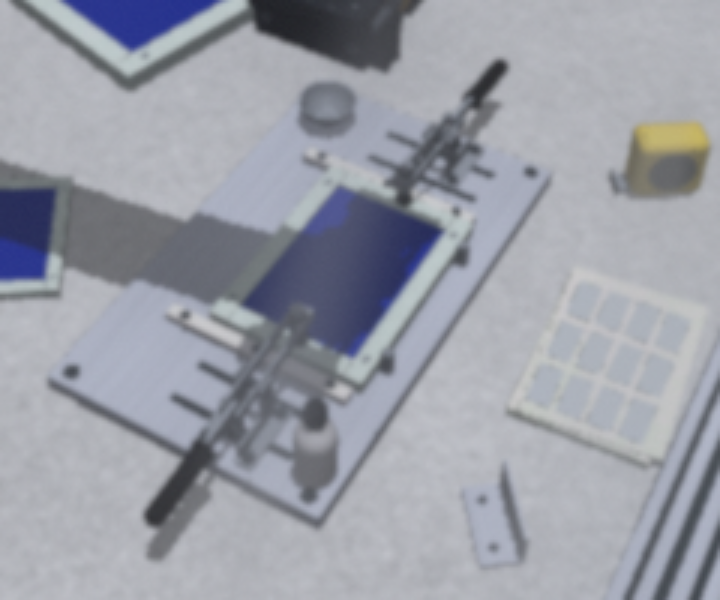

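```bash
python3 - <<'E'
from cell import env
from h import *
f=np.load("w10.npz");T=f["T"];p=f["p"].astype(int);c=env.get_calibration("wrist")
O=np.array([.58165,-.03968]);y=np.radians(-1.4546);ex=np.array([np.cos(y),np.sin(y)]);ey=np.array([-ex[1],ex[0]])
b=(p[...,2]>p[...,0]+40)
us=list(range(260,376,6)); vs=[np.nonzero(b[170:270,u])[0].min()+169.5 for u in us]
W=ray(c,np.c_[us,vs],.029,T)[:,:2]-O;k=np.polyfit(W@ey,W@ex,1);print("far blue edge",k,"centre",k[1]-.049)
print(env.get_obs()["time_s"]); env.sign_off()
E
```

```text
far blue edge [-0.00186057  0.07384765] centre 0.024847649235980318
18.9
the job is handed in; nothing more can be done
```

The panel is home against both pins with both toggle clamps over, and the job was handed in at 18.9 s. `sign_off` gives no verdict, so success rests on the checks below.

**What I did:** I pushed the panel about 37 mm along the plate with the open fingertips until the force rose at the pins. I then shut the fingers and pushed the left handle over and down, then the right one.

**Last checks:**
- **Panel position:** its centre is at x 24.8 mm in the fixture's frame, before and after clamping (home is 25 mm). It is square within 0.002 rad.
- **Handles:** both lie over and down, and match each other within 0.5 mm. The fingers felt almost no force at the end of either push, which fits handles that had snapped past the dead point.
- **Surroundings:** the views show no disturbed items, and the arm is well clear above the fixture.

**One disagreement:** the tops of the grips read about 5 mm lower than the 57.5 mm I expected for locked handles, and slope slightly down outward. Both sides read the same, and this camera's depth also read 2 mm low on the panel, so I took both to be on their stops.

**Not measured:** the clamping force of the feet.

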